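Wipe the copper offcuts off the bonder plate

TASK

Two loose copper offcuts lie on the steel work plate of the wire-bonding bench. Take the scraper block with the blue grip and wipe both offcuts over the plate's edge into the red scrap tray (not the white tray opposite), without touching them with the gripper. Finish by leaving the scraper standing upright on the steel plate.

Things in the scene. Friction and masses are not known exactly. Their poses are not given: they have to be found in the camera images.
- scraper: Scraper block standing on the bench left or right of the trays, about 160 g. Black rubber foot 110 (x) x 30 (y) x 18 mm high; its long sides wipe. Centred above it a blue grip 80 (x) x 20 (y) mm, 18 to 70 mm above the underside: pinch across the 20 mm. Origin: centre of the underside; z up. The like block with grey grip and aluminium foot on the other side is not it.
- chip1: Loose copper-coloured offcut, 24 x 16 x 8 mm, 26 g, lying flat on the steel work plate in the half nearer the robot. Origin: centre of its underside (at a height of 40 mm while on the plate); z up, x along its 24 mm side.
- chip2: Loose copper-coloured offcut, 24 x 16 x 8 mm, 26 g, lying flat on the steel work plate in the half nearer the robot. Origin: centre of its underside (at a height of 40 mm while on the plate); z up, x along its 24 mm side.
- scrap_tray: Red open tray, fixed on the bench, 220 (x) x 90 (y) x 30 mm high, walls 4 mm. Origin: centre of its underside, 177 mm from the plate's centre; x as the plate's x. It stands along the plate's left or right edge: that edge is 47 mm from the tray's origin (2 mm gap) and 10 mm above the rim. The white tray at the opposite edge is not it.
- plate: Fixed work plate, grey with a steel top 40 mm above the bench, 240 (x) x 260 (y) mm. Origin: centre of its underside; x roughly away from the robot, y to the left. A fixed pedestal with a copper and gold module, 80 mm across, up to 111 mm above the bench, stands on the far half, at x = +85 mm, y = 0. The near half is clear but for the offcuts.
Things that resemble listed ones, but are neither listed nor needed, are in the scene too. Of the things that look like the scraper, take the one that is nearest to the robot's base at the start.

How it is judged:
By the outcome, as a careful person would: the job done as asked, in the order asked, and still so for the second after the job is handed in, with the robot touching nothing.
It also fails if it takes over 48 s, if anything falls off the work surface, if the arm or the gripper's body presses on something with over 40 N, if the wrist force passes 120 N, or if a joint passes its speed limit or range.

ROBOT

A 6-joint arm with a two-finger parallel gripper is mounted at the origin on the work surface. World frame = base frame: x ahead of the robot, y to its left, z up, the work surface at z = 0. Lengths are in m, angles in rad, forces in N, time in s.
With the tool pointing down it reaches from about 0.375 to 0.925 m from the base axis. Payload 5.7 kg.
Tool frame: the origin (TCP) lies midway between the tips of the shut fingers; the grasp point (between the pads) lies 19 mm behind it; z points along the fingers, x is the direction in which the jaws open and shut, and the axes are right-handed (so a half turn about z gives the same grasp; the last joint's range is limited). The gripper opens to 88 mm and grips with 3 to 60 N. Pads are 20 mm wide; open, the fingers measure 115 mm over their backs; the gripper's body (75 mm by 178 mm) begins 61 mm behind the grasp point.
Start: joints at [-1.295, 0.359, 1.51, -0, 1.272, -0.115], TCP at [0.229, -0.555, 0.223] pointing down, gripper open.
Joint ranges: [-2.97, 2.97], [-1.01, 2.36], [0.21, 2.38], [-0.96, 4.11], [0.2, 2.71], [-2.98, 2.98]. Speed limits (rad/s): [2.39, 2.39, 3.14, 3.14, 3.14, 3.14].

INTERFACE

Orientations are given as a unit quaternion [x, y, z, w].
In Python, from bench import move_ptp, servo_line, goto_joints, move_gripper, sleep, inverse_kinematics, capture, PlanningError, close_job, spot_in, silhouettes, current_clock, current_joint_pos, current_qvel, current_joint_torque, current_position, current_orientation, current_force, current_torque, current_finger_gap gives the robot as it stands. Calls block until the motion is done:
- move_ptp(position, orientation): joint-space move of the TCP to a pose.
- servo_line(position, orientation=None, rate=0.15, contact_N=None): straight line of the TCP; orientation=None keeps the orientation; rate is the mean speed in m/s. With contact_N (N) it stops when the force on the tool has changed by that much, and returns True; else False.
- goto_joints(angles): joint-space move.
- move_gripper(opening): finger opening in m; the grip force is fixed at half the most; returns when the fingers have stopped.
- sleep(seconds).
- inverse_kinematics(position, orientation): joint angles nearest the present ones, or None.
- capture(name): name is "scene" or "top" or "wrist"; returns a dict with "image" (400x640x3 uint8, blue, green, red), "range_z" (400x640 float32, m along the optical axis (not along the pixel's ray), 0 where there is no reading), "intrinsics" (3x3 intrinsics, pixels), "R" (3x3) and "t" (3): a world point X has camera coordinates R X + t. Camera axes: x right, y down, z forward; pixel columns grow to the right and rows downward; lengths in m; the calibration is good to about 2 mm. The wrist camera is an equidistant fisheye: a pixel r from the principal point sees the ray r / f radians off the axis. A picture is of the moment at which its call begins.
A pose or a line that the arm cannot do raises PlanningError and nothing moves.
- close_job(): hands the job in, once; it reports no verdict.
Trained networks look in the newest picture that a camera, given by its name, has taken for a name from the list of things; names that differ only in an ending like _2 or _b are one class to them, and where a whole thing is asked for, a point or a joint stands for the part that bears it (a point fixed in the world has none). Each returns a list of dicts, best first, with "conf" (0 to 1); they miss things now and then, are a little off and sometimes report something else, mostly with a low value. They report only what shows in the picture. A call takes as long as a camera call. They do not tell look-alikes from the thing itself.
- spot_in(camera, query): "xy" ([column, row] in pixels, amid what is visible of it).
- silhouettes(camera, query): "region" (400x640 bool, what is visible of it) and "xy" ([column, row] in pixels, amid what is visible of it).
Readings, each from a call of its own:
- current_clock(): time.
- current_joint_pos(): joint angles.
- current_qvel(): joint speeds.
- current_joint_torque(): joint torques, N m.
- current_position(): TCP position.
- current_orientation(): TCP orientation.
- current_force(): force on the tool from outside, world axes, zero at the start.
- current_torque(): the same for the moment, N m.
- current_finger_gap(): finger opening in m.
Only numpy, scipy, OpenCV 4.12 (cv2) and the standard library are available. Lean on these libraries where they do the work, as an engineer would, in place of code of your own. Each camera call takes 0.05 s, during which the arm holds its last target. There are 200 camera calls.

## Working session

There is one attempt and no reset: what is moved stays moved. The work goes in short steps, each a Python script; the robot and the scene stay as the last script left them, time stands still between calls to the robot, and variables do not carry over. Pictures are saved under pics/ and viewed, about 8 in all and at most 12, crops included, and the job is handed in when it is done.

```bash
mkdir -p pics
cat > h.py <<'E'
import numpy as np, cv2
from bench import *
def world(c,mask_or_px):
    K,R,t,Z=c["intrinsics"],c["R"],c["t"],c["range_z"]
    if getattr(mask_or_px,'dtype',None)==bool: v,u=np.nonzero(mask_or_px&(Z>0))
    else: u,v=[np.array([int(round(a))]) for a in mask_or_px]
    z=Z[v,u]; P=np.stack([(u-K[0,2])*z/K[0,0],(v-K[1,2])*z/K[1,1],z],1)
    return (P-t)@R
E
python3 - <<'E'
from h import *
for n in ("top","scene"):
    c=capture(n); cv2.imwrite(f"pics/{n}1.png",c["image"])
    for q in ("scraper","chip1","scrap_tray","plate"):
        for s in silhouettes(n,q):
            P=world(c,s["region"])
            zt=np.percentile(P[:,2],90); T=P[P[:,2]>zt-.006] 
            r=cv2.minAreaRect((T[:,:2]*1000).astype(np.float32))
            print(n,q,round(s["conf"],2),np.round(s["xy"]),len(P),"med",np.median(P,0).round(3),"ztop",zt.round(3),"rect",np.round(r[0]),np.round(r[1]),round(r[2],1))
print(current_clock(),current_orientation())
E
```

```text
top scraper 0.69 [243. 211.] 337 med [0.464 0.387 0.036] ztop 0.072 rect [469. 391.] [20. 80.] 69.4
top scraper 0.65 [204. 207.] 347 med [0.477 0.519 0.037] ztop 0.072 rect [481. 522.] [20. 79.] 15.5
top scraper 0.61 [244. 167.] 300 med [0.62  0.393 0.05 ] ztop 0.073 rect [625. 392.] [21. 77.] 0.5
top scraper 0.55 [173. 237.] 387 med [0.383 0.627 0.037] ztop 0.071 rect [384. 632.] [21. 78.] 60.4
top scrap_tray 0.89 [314. 179.] 1566 med [0.602 0.147 0.005] ztop 0.025 rect [600. 147.] [222.  90.] 4.5
top plate 0.82 [364. 173.] 4977 med [ 0.612 -0.026  0.04 ] ztop 0.048 rect [613. -28.] [239. 256.] 4.9
scene scraper 0.88 [418. 199.] 380 med [0.639 0.386 0.038] ztop 0.069 rect [632. 394.] [19. 75.] 0.8
scene scraper 0.74 [436. 123.] 299 med [0.402 0.623 0.039] ztop 0.069 rect [389. 634.] [21. 82.] 63.3
scene scraper 0.69 [424. 152.] 384 med [0.492 0.512 0.031] ztop 0.069 rect [485. 524.] [21. 82.] 15.3
scene scraper 0.37 [301. 247.] 6073 med [ 0.631 -0.037  0.038] ztop 0.045 rect [621. -28.] [243. 258.] 4.5
scene chip1 0.55 [289. 222.] 23 med [ 0.541 -0.034  0.046] ztop 0.048 rect [541. -34.] [10. 20.] 66.0
scene chip1 0.53 [304. 229.] 21 med [ 0.585 -0.002  0.047] ztop 0.049 rect [584.  -4.] [15. 14.] 24.0
scene scrap_tray 0.67 [347. 222.] 1760 med [0.605 0.155 0.004] ztop 0.026 rect [606. 147.] [227.  95.] 4.4
scene scrap_tray 0.66 [306. 229.] 40 med [ 0.585 -0.003  0.045] ztop 0.049 rect [584.  -3.] [21. 17.] 29.9
scene plate 0.96 [301. 248.] 5810 med [ 0.633 -0.037  0.038] ztop 0.045 rect [621. -28.] [242. 258.] 4.5
0.5 [ 8.30943495e-01 -5.56356811e-01 -7.20352451e-05 -4.58641923e-05]
```

```bash
ls pics
```

```text
scene1.png
top1.png
```

View pics/top1.png

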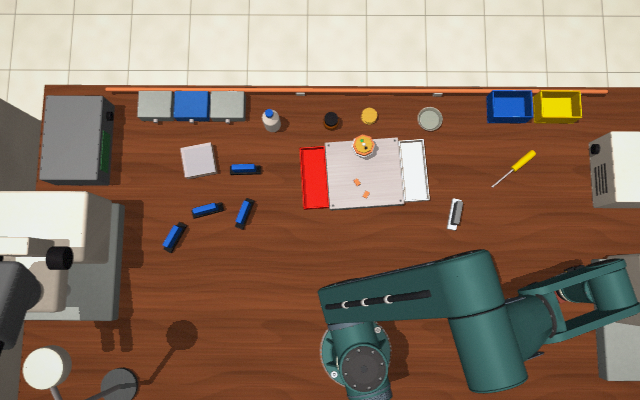

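View pics/scene1.png

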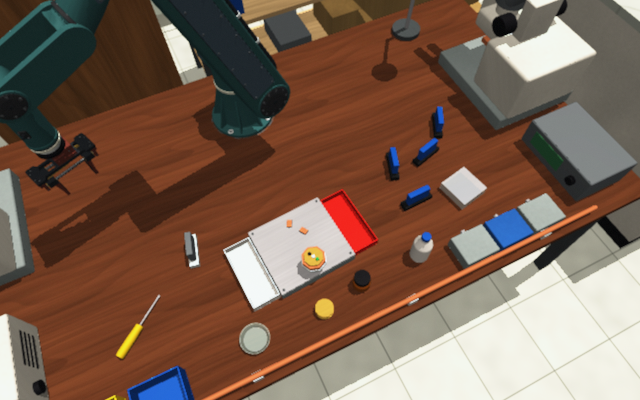

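The nearest of the four blue-grip blocks is at (0.469, 0.391), top pixel (243,211). The red tray is on the left (314,179), the chips are at top pixels about (357,182) and (366,195), and plate yaw is about 4.5°. Next I localise the chips by colour and grasp the block.

```bash
cat >> h.py <<'E'
def q(deg): a=np.radians(deg)/2; return [np.cos(a),np.sin(a),0,0]
PC=np.array([.613,-.028]); PY=np.radians(4.5); PR=np.array([[np.cos(PY),-np.sin(PY)],[np.sin(PY),np.cos(PY)]])
def chips(n):
    c=capture(n); P=[]; h=cv2.cvtColor(c["image"],cv2.COLOR_BGR2HSV)
    m=cv2.inRange(h,(5,100,120),(20,255,255))
    k,_,st,ce=cv2.connectedComponentsWithStats(m)
    for i in range(1,k):
        if 6<=st[i,4]<=150:
            w=world(c,ce[i])[0]; p=(w[:2]-PC)@PR
            if abs(p[0])<.15 and abs(p[1])<.26: print(n,ce[i].round(1),st[i,4],"world",w.round(3),"plate",p.round(3))
    return c
E
python3 - <<'E'
from h import *
chips("top");chips("scene")
Q=q(69.4); p=np.array([.469,.391])
move_ptp([*p,.16],Q); move_gripper(.055)
c=capture("wrist"); cv2.imwrite("pics/w1.png",c["image"])
c=capture("top")
for s in silhouettes("top","scraper"): print(s["conf"],s["xy"])
print(current_clock(),current_joint_pos(),current_position())
E
```

```text
top [364.7 146.8] 15 world [ 0.685 -0.027  0.119] plate [ 0.072 -0.005]
top [356.6 181.9] 31 world [ 0.578 -0.004  0.047] plate [-0.033  0.026]
top [365.6 194. ] 29 world [ 0.536 -0.036  0.046] plate [-0.078 -0.002]
scene [355.  194.4] 20 world [ 0.51   0.224 -0.005] plate [-0.083  0.259]
scene [289. 223.] 33 world [ 0.538 -0.034  0.045] plate [-0.075  0.   ]
scene [303.4 230.2] 36 world [ 0.582 -0.004  0.048] plate [-0.029  0.027]
scene [217.8 246.3] 6 world [ 0.491 -0.269  0.001] plate [-0.14  -0.231]
scene [226.3 273.7] 63 world [ 0.593 -0.278 -0.001] plate [-0.04  -0.248]
scene [317.2 287.1] 28 world [ 0.756 -0.038 -0.004] plate [ 0.141 -0.021]
scene [302.1 289.7] 26 world [ 0.743 -0.083 -0.006] plate [ 0.126 -0.066]
scene [273.9 303.5] 74 world [ 0.747 -0.179 -0.003] plate [ 0.122 -0.161]
0.81 [172.8, 234.4]
0.68 [245.1, 167.3]
0.58 [197.6, 213.4]
0.55 [237.8, 221.4]
4.85 [ 5.81919031e-01  4.33839458e-01  1.55814456e+00  6.78448230e-06
  1.14967344e+00 -6.29384820e-01] [0.46896269 0.39101479 0.15997358]
```

View pics/w1.png

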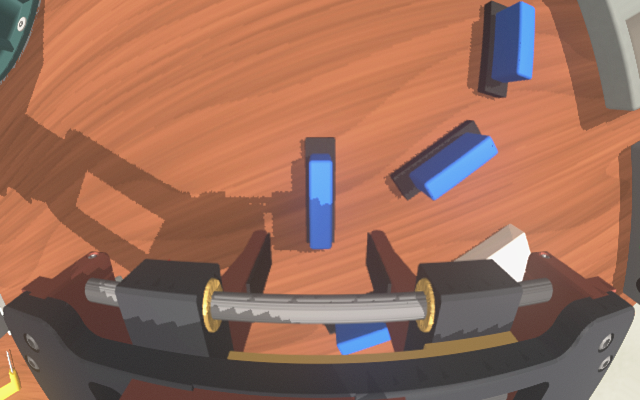

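The block (col 320) is centred between the fingers and aligned with them, and no neighbour is in the way. Grasping now.

Run:
```python
from h import *
p=np.array([.469,.391])
print(servo_line([*p,.027],rate=.12,contact_N=8),current_position())
move_gripper(0.0); print("gap",current_finger_gap())
servo_line([*p,.16],rate=.15); print("gap",current_finger_gap(),current_force())
s=PC+PR@[-.054,-.065]
move_ptp([*s,.16],q(94.5))
print(current_clock(),current_joint_pos())
c=capture("wrist"); cv2.imwrite("pics/w2.png",c["image"])
c=capture("scene"); cv2.imwrite("pics/s2.png",cv2.resize(c["image"][150:310,180:420],None,fx=3,fy=3))
```

```text
False [0.46956076 0.39140001 0.02772642]
gap 0.01962102173536926
gap 0.019901108725484815 [-1.06802432  0.64316971 -0.57903086]
9.5833 [-2.89766442e-01  3.83670367e-01  1.64392537e+00  4.00016819e-04
  1.11425906e+00 -1.93982614e+00]
```

View pics/w2.png

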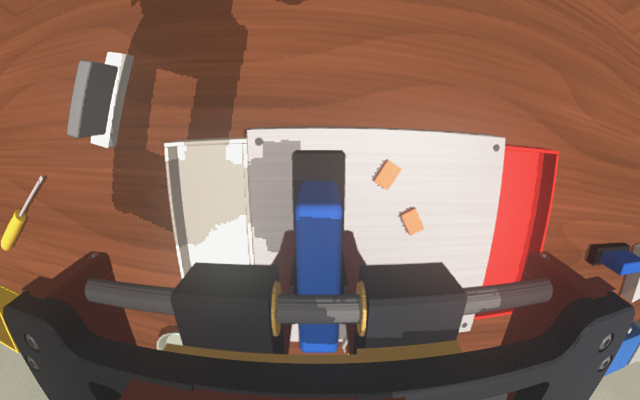

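View pics/s2.png

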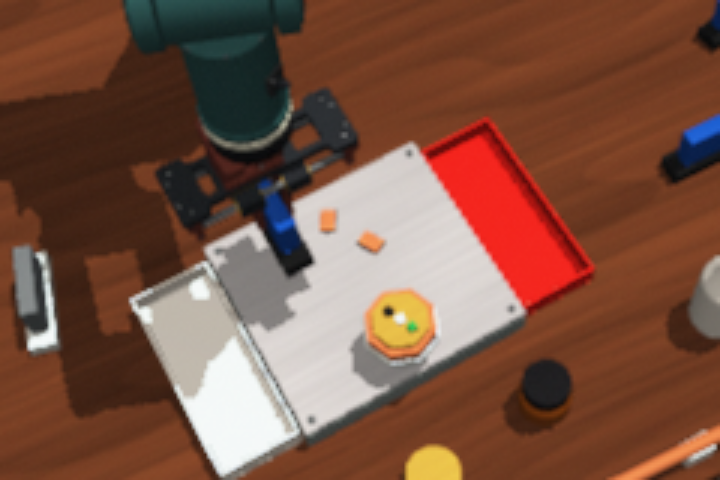

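The scraper is held upright and square to the plate, the chips (387,174) and (411,221) are to its right, and the red tray is beyond them. Lowering and wiping.

Run:
```python
from h import *
s=PC+PR@[-.054,-.065]
print(servo_line([*s,.085],rate=.15), servo_line([*s,.063],rate=.03,contact_N=6))
z=current_position()[2]; print("z",z,current_force())
z+=.0015
servo_line([*s,z],rate=.03)
e=PC+PR@[-.054,.095]; servo_line([*e,z],rate=.09); print(current_force(),current_position())
e=PC+PR@[-.054,.137]; servo_line([*e,z],rate=.06); print(current_force(),current_position(),current_finger_gap())
sleep(.3)
c=capture("wrist"); cv2.imwrite("pics/w3.png",c["image"])
print(current_clock())
```

```text
False True
z 0.06676704859712673 [-0.33300646  0.78538473  2.50380051]
[ 0.01015392 -0.26937863 -1.68073692] [0.5517402  0.06210611 0.06824444]
[-0.83218043 -0.06585256 -1.9158291 ] [0.54841908 0.10435138 0.06826145] 0.019511769072911963
14.3083
```

View pics/w3.png

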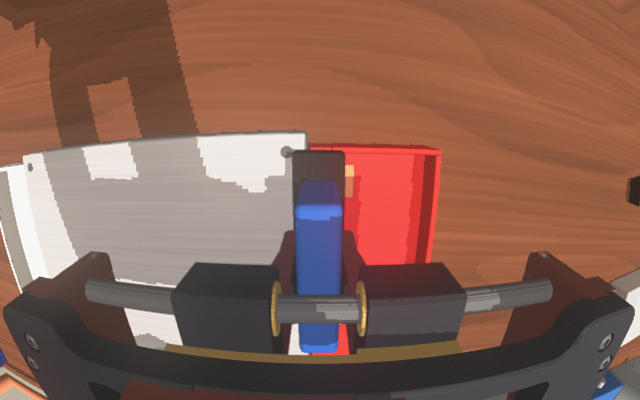

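The plate behind the scraper is empty. One chip shows in the tray at (349,178); the other is probably hidden below the foot. I'll push a little further, then go back, set the scraper down and look.

Run:
```python
from h import *
z=.0683
e=PC+PR@[-.054,.147]; servo_line([*e,z],rate=.06); sleep(.2)
servo_line([*e,z+.02],rate=.08)
s=PC+PR@[-.054,.0]; servo_line([*s,z+.02],rate=.15)
c=capture("wrist"); cv2.imwrite("pics/w4.png",c["image"])
chips("scene");chips("top")
print(current_clock(),current_finger_gap())
```

```text
scene [333.9 191.7] 122 world [ 0.472  0.162 -0.005] plate [-0.126  0.2  ]
scene [354.2 194.8] 18 world [ 0.513  0.218 -0.003] plate [-0.08   0.253]
scene [329.1 205.4] 40 world [0.518 0.119 0.012] plate [-0.083  0.154]
scene [334.8 218.8] 24 world [0.58  0.112 0.022] plate [-0.022  0.142]
scene [214. 255.] 9 world [ 0.516 -0.291  0.001] plate [-0.118 -0.255]
scene [226.  274.1] 58 world [ 0.592 -0.278 -0.004] plate [-0.041 -0.248]
scene [317.8 286.8] 29 world [ 0.757 -0.035 -0.003] plate [ 0.143 -0.018]
scene [302.3 289.7] 30 world [ 0.745 -0.084  0.001] plate [ 0.128 -0.066]
scene [274.  303.6] 74 world [ 0.747 -0.179 -0.003] plate [ 0.122 -0.161]
scene [291.5 302.8] 6 world [ 0.767 -0.128 -0.007] plate [ 0.146 -0.112]
scene [245.  319.7] 15 world [ 0.753 -0.276 -0.007] plate [ 0.12  -0.258]
top [323.4 184. ] 22 world [0.574 0.114 0.025] plate [-0.028  0.145]
top [321.3 200.1] 35 world [0.519 0.121 0.01 ] plate [-0.082  0.156]
top [409.9 208.5] 49 world [ 0.494 -0.196  0.   ] plate [-0.132 -0.158]
16.5083 0.019969045372413816
```

View pics/w4.png

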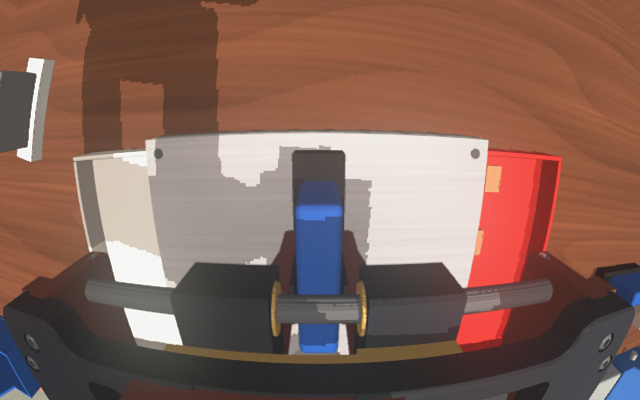

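Both chips are in the tray: (493,179) flat, and (479,242) by the near wall. Setting the scraper down and releasing.

Run:
```python
from h import *
s=PC+PR@[-.054,.0]
print(servo_line([*s,.063],rate=.03,contact_N=5),current_position(),current_force())
move_gripper(.055); sleep(.2)
servo_line([*s,.2],rate=.12)
u=PC+PR@[-.054,-.40]; move_ptp([*u,.25],q(60)); sleep(.3)
c=capture("scene"); cv2.imwrite("pics/s5.png",cv2.resize(c["image"][150:310,220:420],None,fx=3.5,fy=3.5,interpolation=cv2.INTER_CUBIC))
c=chips("top")
for x in silhouettes("top","scraper"):
    P=world(c,x["region"]); print(round(x["conf"],2),np.round(x["xy"]),np.percentile(P,95,0).round(3),np.median(P,0).round(3))
T=world(c,np.ones((400,640),bool)); p=(T[:,:2]-PC)@PR
m=(abs(p[:,0]+.025)<.02)&(p[:,1]>.115)&(p[:,1]<.175)
print(np.c_[p[m],T[m,2]][np.argsort(p[m,1])].round(3)[::5].tolist())
print(current_clock(),current_position())
```

```text
True [ 0.55884412 -0.03220756  0.06653511] [0.28664392 0.1566738  4.05351098]
top [364.8 147. ] 15 world [ 0.688 -0.028  0.108] plate [ 0.075 -0.006]
top [323.4 184. ] 22 world [0.575 0.114 0.019] plate [-0.027  0.145]
top [321.2 200.2] 36 world [0.519 0.121 0.012] plate [-0.082  0.156]
0.84 [245. 167.] [0.639 0.439 0.074] [0.62  0.388 0.042]
0.76 [208. 208.] [0.498 0.559 0.074] [0.477 0.516 0.051]
0.66 [174. 235.] [0.423 0.653 0.073] [0.382 0.628 0.042]
0.52 [364. 185.] [ 0.601 -0.018  0.114] [ 0.552 -0.028  0.096]
[[-0.007, 0.115, 0.038], [-0.023, 0.117, 0.048], [-0.042, 0.118, 0.032], [-0.018, 0.12, 0.039], [-0.033, 0.121, 0.043], [-0.014, 0.123, 0.04], [-0.029, 0.124, 0.042], [-0.013, 0.126, 0.033], [-0.028, 0.127, 0.038], [-0.041, 0.128, 0.036], [-0.026, 0.131, 0.029], [-0.043, 0.132, 0.026], [-0.019, 0.134, 0.031], [-0.032, 0.134, 0.024], [-0.009, 0.136, -0.001], [-0.027, 0.138, 0.001], [-0.007, 0.14, 0.008], [-0.026, 0.141, 0.015], [-0.042, 0.142, 0.004], [-0.021, 0.144, 0.026], [-0.037, 0.145, 0.019], [-0.013, 0.147, 0.004], [-0.031, 0.149, 0.006], [-0.011, 0.151, -0.006], [-0.031, 0.152, 0.004], [-0.009, 0.154, 0.007], [-0.026, 0.155, -0.0], [-0.045, 0.157, 0.005], [-0.023, 0.159, 0.002], [-0.041, 0.16, 0.004], [-0.023, 0.162, 0.005], [-0.041, 0.164, 0.006], [-0.015, 0.165, 0.003], [-0.033, 0.167, 0.003], [-0.009, 0.169, -0.006], [-0.03, 0.17, 0.008], [-0.006, 0.172, -0.004], [-0.025, 0.173, 0.004], [-0.043, 0.174, -0.0]]
21.3167 [ 0.59070822 -0.43069445  0.25009429]
```

View pics/s5.png

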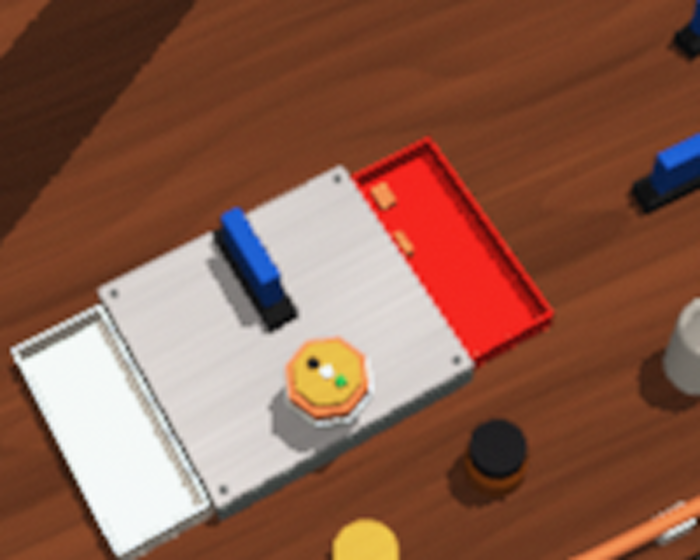

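Both chips lie in the red tray, at (383,195) and (403,243). The scraper stands upright on the plate at (257,270), and the robot is clear. Handing in.

```bash
python3 -c "
from bench import *
print(close_job(),current_clock())"
```

```text
the job is handed in; nothing more can be done
the job is handed in; nothing more can be done
```

Both offcuts are in the red scrap tray, and the scraper is standing upright on the steel plate. I handed the job in at about 21 s of robot time.

I took the blue-grip block nearest the base and wiped both offcuts over the left edge in one pass. I then set the block down and moved the arm clear. The gripper was above the offcuts throughout and never near them.

- **Offcuts:** The last pictures from the top and scene cameras show both in the tray. One lies flat. The other appears to be standing on edge or leaning against the inside of the near wall; it is below the rim and did not move between the two looks.
- **Scraper:** Its top is at about 0.11 m, which fits a 70 mm block standing on the 40 mm plate.
- **Forces:** The tool force read no more than about 4 N at the points where I checked it.

No check failed or disagreed.

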